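Take the depth of a compounding jar and lock the gauge

ROBOT

A 6-joint arm with a two-finger parallel gripper is mounted at the origin on a cart in front of the work surface, level with it; the furniture and walls round the work are solid. World frame = base frame: x ahead of the robot, y to its left, z up, the work surface at z = 0. Lengths are in m, angles in degrees, forces in N, time in s.
With the tool pointing down it reaches from about 0.4 to 0.925 m from the base axis. Payload 12.5 kg.
Tool frame: the origin (TCP) lies midway between the tips of the shut fingers; the grasp point (between the pads) lies 19 mm behind it (grip_depth is the distance from the TCP to the grasp point, in m); z points along the fingers, y is the line along which they close (so a half turn about z gives the same grasp; the last joint's range is limited). The gripper opens to 95 mm and grips with 3 to 60 N. Pads are 20 mm wide; open, the fingers measure 119 mm over their backs; the gripper's body (75 mm by 180 mm) begins 59 mm behind the grasp point.
Start: joints at [-6.05, 28.126, 89.318, -0, 62.55, -6.05], TCP at [0.625, 0, 0.215] pointing down, gripper open.
Joint ranges: [-177.58, 177.58], [-47.91, 125.51], [2.72, 160], [-65.01, 245.01], [3.68, 167.84], [-153.87, 153.87]. Speed limits (degrees/s): [127.2, 127.2, 159.86, 180, 180, 180].

INTERFACE

Orientations are given as a 3x3 rotation matrix whose columns are the frame's x, y, z axes.
In Python, from plant import * gives the robot as it stands.
- The arm moves only by the tool jog_arm, never from a script. Its argument "moves" is a list of rows, each a list of 4 numbers: the shift along the tool's x, y, z in cm, then the turn about the tool's z in rad. A call has 1 to 10 rows; each row is the pose to reach, as a shift and turn from the pose commanded when the call began, along the tool's axes at that moment; what a row does not reach only later rows make up. A row lasts 1/12 s, in which the tool goes at most 41.7 mm and 7.16 degrees, less where a joint would pass 70% of its speed; a pose out of reach is approached as far as the arm can. A call with a gripper value outside its range is refused whole. "fingers" is the finger opening in cm, from 0 to 9.51, set as the call begins (left out, the last holds). The fingers move at their own pace and stop on an object; the grip force is fixed at half the most. Time passes only in rows, so rows that repeat a pose let the fingers close. It gives the time, the measured TCP pose, the force, the opening and the grip force at its end, in the units of the state.
- get_state(): the state, without advancing time (a new reading comes with each control period).
- snapshot(name): name is "scene" or "side" or "wrist"; returns a dict with "frame" (400x640x3 uint8, blue, green, red), "fov_y" (degrees; the focal length in pixels is half the picture's height over the tangent of half this angle, whatever the lens; pixels are square), "cx", "cy" (the principal point, pixels), "k1" (the pictures are not rectified: a ray, as slopes to the right and down, at radius r is drawn at 1 + k1 r^2 times it, then the intrinsics apply), "rvec" (rotation vector, rad) and "tvec" (3), from world to camera coordinates, as OpenCV has them; the wrist camera has in their place "mount" (4x4, takes a point from camera to tool coordinates, whose origin is the TCP and whose axes are the flange's). Camera axes: x right, y down, z forward; pixel columns grow to the right and rows downward; lengths in m; the calibration is good to about 2 mm. A picture is of the moment at which its call begins: read the wrist's pose just before it. There is no depth.
- hand_in(): hands the job in; it is judged then, once.
The state is a dict: "t": time; "joint_positions": joint angles; "qvel": joint speeds; "effort": joint torques, N m; "position": TCP position; "ee_rot": TCP orientation; "force": force on the tool from outside, world axes, zero at the start; "torque": the same for the moment, N m; "grip_width": finger opening in m; "gripper_force": force on a finger pad.
Only numpy, scipy, OpenCV 4.12 (cv2) and the standard library are available. Lean on these libraries where they do the work, as an engineer would, in place of code of your own. Each camera call takes 0.05 s, during which the arm holds its last target. There are 200 camera calls.

TASK

The open compounding jar in the holder has a movable base, and its inside depth is needed to set the mixer stroke. Set the depth gauge on the jar with its flange flat on the rim, then gently lower the rod, with the lock still open, until its sprung feeler rests on the jar's base (a hard push would shift the base). Then press the red lever right down to lock the rod there, let go, and leave the gauge sitting flat on the jar with the feeler still touching; do not tip over the two open vials of tablets.

Things in the scene. Friction and masses are not known exactly. Their poses are not given: they have to be found in the camera images.
- jar_mouth (a point): centre of the mouth, at rim height, of the white open jar clamped in a fixed round holder (110 mm across); rim 98 mm above the worktop, outer diameter 76, inner 64 mm; z up. Its grey base is a disc that stands anywhere from 40 to 64 mm below the rim; where is not reported. A push above about 14 N shifts it: stay under 10 N.
- jar: the jar with its holder and base. Origin on the worktop under the jar's axis, 98 mm below the rim.
- gauge: loose depth gauge, about 0.6 kg. Origin: centre of the underside of its aluminium flange (90 mm across, 8 mm thick), which sits on the rim; below it a chamfered round spigot, 60 mm diameter, 8 mm long, enters the mouth. z up along the rod, red lever towards +x. A blue guide block (26 x 24 mm) reaches 42 mm above the origin. Starts standing on its spigot on the worktop.
- rod_grip (a point): centre of the black grip on the rod's top: 26 mm (gauge x) x 20 mm (gauge y) x 24 mm high. Pinch along gauge y, clear of the lever. Starts fully up, 126 mm above the gauge's origin; slides straight down by at most 70 mm. Stiff: it stays where left, sliding takes about 2 N with the lock open. Lifted by this grip, the flange hangs from the rod's upper stop.
- feeler: red ball tip at the rod's lower end; origin at its lowest point, 130 mm below the grip point and 4 mm below the flange's underside while the rod is fully up. It is sprung: from 0.5 N at first touch to 3.5 N when pushed in by its full 2 mm; beyond that it is rigid.
- lock_lever (a joint): red cam lever that locks the rod. 0 rad = open (slopes 50 degrees up and outwards), 0.87 = locked (level, at its stop). Stays where left; pressing its pad down takes about 3 N. Pivot 16 mm (gauge x) from the rod's axis, 36 mm above the gauge's origin, along gauge y. From about 0.55 rad the brake grips the rod.
- lever_pad (a point): middle of the top face of the lever's pad (18 mm long, 22 mm wide), 35 mm from the lever's pivot; when locked it is 51 mm (gauge x) from the rod's axis and 40 mm above the gauge's origin.
- vial_1: open amber vial of tablets, 36 mm diameter, 84 mm tall, loose; origin at the centre of its underside, z along its axis. Leave it standing.
- vial_2: open amber vial of tablets, 35 mm diameter, 82 mm tall, loose; origin at the centre of its underside, z along its axis. Leave it standing.
There are look-alikes about, which are no part of the job. What is shaped like the vial_1 but green is not meant.

How it is judged (in metres and radians):
On the way, in this order (a step that is already met when the one before it is completed fails the run):
1. the gauge sits flat on the jar's rim with its lever still open (horizontal distance between gauge and jar_mouth below 0.006 m and z of gauge in the frame of jar_mouth below 0.0025 m and angle between gauge's own z axis and vertical below 0.05 rad and value of joint lock_lever below 0.4 rad), for 0.1 s.
2. the feeler rests on the jar's base while the lever is still open (contact force between feeler and jar above 0.3 N and z of feeler in the frame of jar_mouth below -0.03 m and value of joint lock_lever below 0.4 rad), for 0.3 s.
At the end, for the whole second after the job is handed in: The lever is pressed down (above 0.78 rad), the feeler still touches the jar's base (more than 0.3 N), and the released gauge is at rest, flat on the jar's rim (centred within 6 mm, within 2.5 mm of the rim's height, tilt under 0.05 rad); both vials still stand (value of joint lock_lever above 0.78 rad and contact force between feeler and jar above 0.3 N and z of feeler in the frame of jar_mouth below -0.03 m and horizontal distance between gauge and jar_mouth below 0.006 m and z of gauge in the frame of jar_mouth below 0.0025 m and angle between gauge's own z axis and vertical below 0.05 rad and linear speed of gauge below 0.02 m/s and angle between each of vial_1, vial_2's own z axis and vertical below 0.3 rad).
It fails at once if the feeler is pressed on the jar's base with more than 10 N (contact force between feeler and jar above 10 N).
It fails at once if an open vial is tipped over (angle between any of vial_1, vial_2's own z axis and vertical above 0.6 rad).
It also fails if it takes over 58 s, if anything falls off the work surface, if the arm or the gripper's body presses on something with over 40 N, if the wrist force passes 120 N, or if a joint passes its speed limit or range.

## Working session

There is one attempt and no reset: what is moved stays moved. The work goes in short steps, Python scripts to look and compute and a tool call to move; the robot and the scene stay as the last step left them, time stands still between calls to the robot, and variables do not carry over. Pictures are saved under pics/ and viewed, at most 10 in all, crops included, and the job is handed in when it is done.

Besides the shell and the picture viewer there is one more tool, called after "Request:" as name(argument=value, ...) on one line, values as JSON. jog_arm: Moves the arm, as the interface text tells. Its arguments: {"type":"object","properties":{"moves":{"type":"array"},"fingers":{"type":"number"}},"required":["moves"]}

```bash
mkdir -p pics; cat > h.py <<'E'
from plant import *
import numpy as np, cv2
def cam(name):
    s=get_state(); d=snapshot(name); f=200/np.tan(np.radians(d["fov_y"])/2)
    K=np.array([[f,0,d["cx"]],[0,f,d["cy"]],[0,0,1]]); dist=np.array([d["k1"],0,0,0,0.])
    if "mount" in d:
        T=np.eye(4);T[:3,:3]=np.array(s["ee_rot"]);T[:3,3]=s["position"]; C=T@np.array(d["mount"])
        R=C[:3,:3].T; t=-R@C[:3,3]
    else:
        R=cv2.Rodrigues(np.array(d["rvec"],float))[0]; t=np.array(d["tvec"],float).ravel()
    return dict(img=np.array(d["frame"]),K=K,dist=dist,R=R,t=t)
def ray(c,uv):
    p=cv2.undistortPoints(np.array(uv,float).reshape(-1,1,2),c["K"],c["dist"]).reshape(-1,2)
    d=np.c_[p,np.ones(len(p))]@c["R"]; return -c["R"].T@c["t"],d
def onplane(c,uv,z):
    o,d=ray(c,uv); return o+d*((z-o[2])/d[:,2])[:,None]
def proj(c,P):
    return cv2.projectPoints(np.array(P,float).reshape(-1,3),cv2.Rodrigues(c["R"])[0],c["t"],c["K"],c["dist"])[0].reshape(-1,2)
E
python3 - <<'E'
from h import *
import pickle
C={n:cam(n) for n in("scene","side","wrist")}
pickle.dump(C,open("c0.pkl","wb"))
for n in C: cv2.imwrite(f"pics/{n}0.png",C[n]["img"]); print(n,-C[n]["R"].T@C[n]["t"])
E
```

```text
scene [-0.03120527  0.84635845  0.75288665]
side [ 0.23089344 -0.7117076   0.51920178]
wrist [0.62507967 0.06971366 0.38590099]
```

View pics/scene0.png

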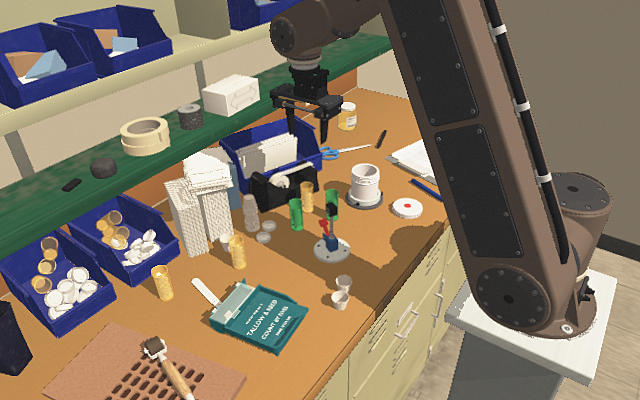

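View pics/side0.png

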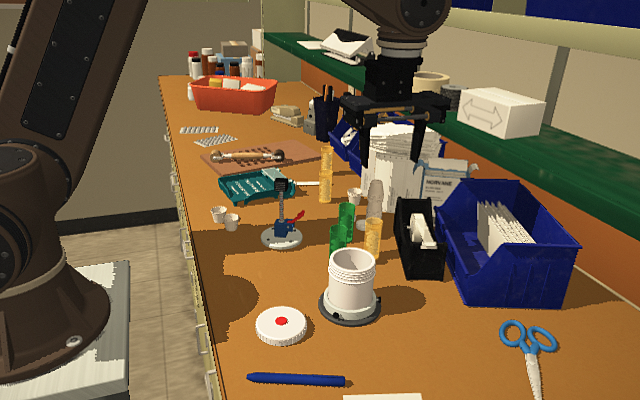

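View pics/wrist0.png

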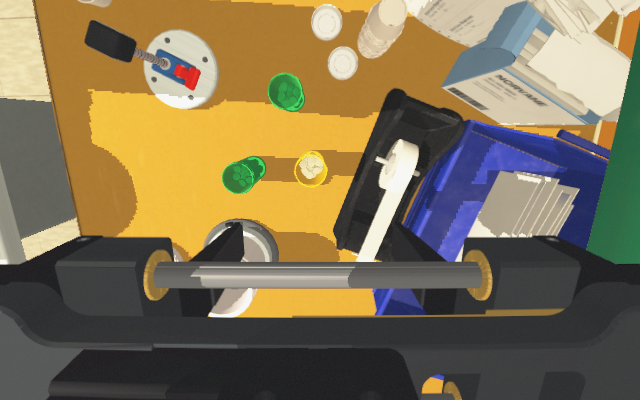

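The scene shows the gauge at scene (332,248), side (282,235) and wrist (180,68). The jar is at scene (366,170), side (352,262) and wrist (240,255). The amber vials are at scene (306,195), (237,252) and (162,282).

```bash
python3 - <<'E'
from h import *
import pickle
C=pickle.load(open("c0.pkl","rb")); S=get_state(); np.set_printoptions(precision=4,suppress=True)
print(np.array(S["ee_rot"]),S["position"],S["grip_width"])
w=C["wrist"];si=C["side"];sc=C["scene"]
def mask(c,box,f):
    x0,y0,x1,y1=box; hsv=cv2.cvtColor(c["img"],cv2.COLOR_BGR2HSV).astype(int); m=f(hsv[...,0],hsv[...,1],hsv[...,2])
    z=np.zeros(m.shape,np.uint8); z[y0:y1,x0:x1]=m[y0:y1,x0:x1]*255; return z
def big(m): 
    return max(cv2.findContours(m,0,cv2.CHAIN_APPROX_NONE)[0],key=cv2.contourArea)
grey=lambda h,s,v:(s<60)&(v>90)
m=mask(w,(140,22,225,115),grey); k=cv2.convexHull(big(m)); P=onplane(w,k,0.016); (cx,cy),r=cv2.minEnclosingCircle(P[:,:2].astype(np.float32)); print("flange wrist",cx,cy,r)
e=cv2.fitEllipse(big(m)); print(e, onplane(w,e[0],0.016))
red=lambda h,s,v:((h<6)|(h>174))&(s>150)&(v>80)
for n,c,b in(("w",w,(150,40,225,110)),("si",si,(270,200,315,245)),("sc",sc,(312,215,345,245))):
    m=mask(c,b,red); k=big(m).reshape(-1,2); M=cv2.moments(m,True); print(n,"red",M["m10"]/M["m00"],M["m01"]/M["m00"],cv2.boundingRect(k),onplane(c,[M["m10"]/M["m00"],M["m01"]/M["m00"]],0.058))
def tri(a,ua,b,ub):
    o1,d1=ray(a,ua);o2,d2=ray(b,ub);d1=d1[0];d2=d2[0]
    s=np.linalg.lstsq(np.c_[d1,-d2],o2-o1,rcond=None)[0]; p,q=o1+s[0]*d1,o2+s[1]*d2; return (p+q)/2,np.linalg.norm(p-q)
print("grip",tri(w,(112,42),si,(280,183)),onplane(w,(112,42),.134),onplane(si,(280,183),.134),onplane(sc,(331,209),.134))
for n,c,uv in(("si",si,(352,264)),("sc",sc,(366,171))): print("jar",n,onplane(c,uv,.098))
print("holder side",onplane(si,(349,306),.01))
print("amber", onplane(w,(310,168),.083),onplane(si,(372,252),0),onplane(sc,(306,211),0),onplane(sc,(239,266),0),onplane(sc,(166,297),0))
print("green", onplane(w,(237,179),.083),onplane(w,(285,92),.083))
s=cv2.resize(si["img"][170:350,220:420],None,fx=3.3,fy=3.3,interpolation=2); cv2.imwrite("pics/crop1.png",s)
E
```

```text
[[ 0.      1.     -0.0008]
 [ 1.     -0.      0.0001]
 [ 0.0001 -0.0008 -1.    ]] [0.6248 0.     0.2142] 0.09488797326592911
flange wrist 0.4555584192276001 0.13722962141036987 0.048938486725091934
((180.08438110351562, 68.7046890258789), (71.16114044189453, 81.52122497558594), 144.1680145263672) [[0.4584 0.1377 0.016 ]]
w red 187.85714285714286 75.55555555555556 (174, 64, 27, 26) [[0.485 0.123 0.058]]
si red 296.758064516129 216.9516129032258 (287, 210, 18, 13) [[0.4895 0.1275 0.058 ]]
sc red 324.26190476190476 225.21428571428572 (319, 218, 11, 18) [[0.4929 0.1181 0.058 ]]
grip (array([0.4572, 0.1374, 0.1351]), np.float64(0.0019441622755873415)) [[0.4575 0.1371 0.134 ]] [[0.4575 0.1415 0.134 ]] [[0.4576 0.1391 0.134 ]]
jar si [[ 0.5053 -0.1274  0.098 ]]
jar sc [[ 0.5067 -0.1037  0.098 ]]
holder side [[ 0.5069 -0.1236  0.01  ]]
amber [[0.6168 0.0262 0.083 ]] [[0.6271 0.0382 0.    ]] [[0.6163 0.0326 0.    ]] [[0.6155 0.3033 0.    ]] [[0.6814 0.4721 0.    ]]
green [[0.5379 0.0144 0.083 ]] [[0.5922 0.1029 0.083 ]]
```

View pics/crop1.png

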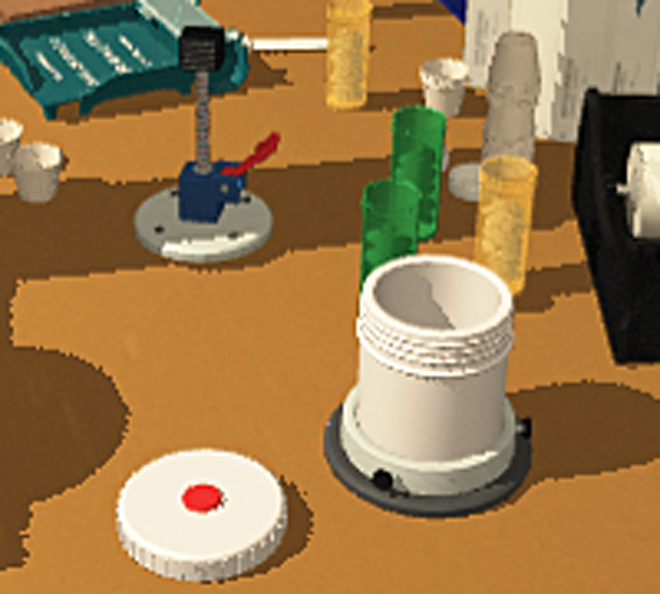

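The crop shows the jar rim centred near side (352,260). The lever slopes up towards +x, -y, with a gauge yaw of about -25°. Next I move so the wrist camera sees the jar clear of the fingers.

Request:
jog_arm(moves=[[-3,-2,0,0],[-6,-4,0,0],[-9,-6,0,0],[-10,-6,0,0],[-10,-6,0,0],[-10,-6,0,0]])

```text
t: 0.65
position: [0.5653, -0.1001, 0.2147]
ee_rot: [[0.001, 1.0, 0.0], [1.0, -0.001, 0.0], [0.0, 0.0, -1.0]]
force: [-0.3, -0.1, -0.3]
grip_width: 0.0949
gripper_force: 0.0
```

```bash
python3 - <<'E'
from h import *
import pickle
w=cam("wrist"); pickle.dump(w,open("c1.pkl","wb")); cv2.imwrite("pics/w1.png",w["img"]); print(get_state()["position"],get_state()["force"])
print(proj(w,[[.506,-.12,.098]]))
E
```

```text
[ 0.56545054 -0.09948464  0.21457729] [-0.05927288  0.66645375  0.59649029]
[[261.30878936 213.42811449]]
```

View pics/w1.png

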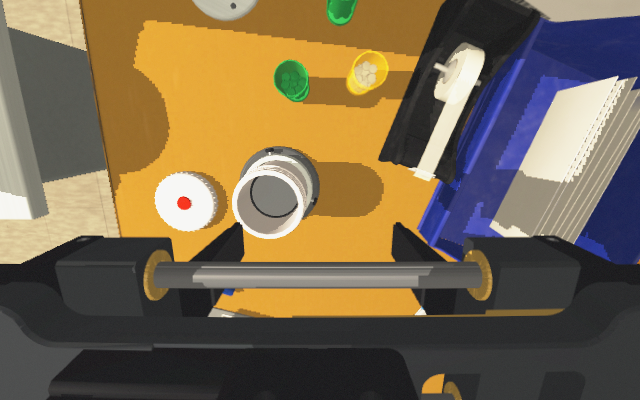

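The wrist view shows the jar mouth centred near (270,201), with its lower-left rim edge clear against the orange bench. The base disc is near (275,190).

```bash
cat > jar.py <<'E'
from h import *
import pickle
from scipy.optimize import least_squares
w=pickle.load(open("c1.pkl","rb"))
hsv=cv2.cvtColor(w["img"],cv2.COLOR_BGR2HSV).astype(int)
m=((hsv[...,1]<70)&(hsv[...,2]>150)).astype(np.uint8)*255; z=np.zeros_like(m); z[155:245,228:322]=m[155:245,228:322]
k=max(cv2.findContours(z,0,cv2.CHAIN_APPROX_NONE)[0],key=cv2.contourArea).reshape(-1,2).astype(float)
d=k-[270,201]; sel=(np.hypot(*d.T)>30)&((d@[-1,1])>0)&(np.hypot(*d.T)<45)
k=k[sel]; k+= (k-[270,201])/np.hypot(*(k-[270,201]).T)[:,None]*0.5
P=onplane(w,k,.098)[:,:2]
f=lambda p:np.hypot(*(P-p[:2]).T)-p[2]
r=least_squares(f,[.506,-.12,.038],loss="soft_l1",f_scale=.0005); print(len(k),r.x,np.abs(r.fun).mean())
r=least_squares(lambda p:np.hypot(*(P-p[:2]).T)-.038,[.506,-.12],loss="soft_l1",f_scale=.0005);print(r.x)
print(onplane(w,[270.5,201.5],.098))
# base: circle centre pixel under axis
for h in(.034,.046,.058): print(h,proj(w,[[*r.x,h]]))
s=cv2.resize(w["img"][150:250,225:325],None,fx=5.5,fy=5.5,interpolation=2); cv2.imwrite("pics/crop2.png",s)
# side
c=pickle.load(open("c0.pkl","rb"))["side"]; print("side",onplane(c,[352.5,260.5],.098),proj(c,[[*r.x,.098]]))
E
python3 jar.py
```

```text
106 [ 0.51319446 -0.11017611  0.03811898] 0.000323899280885142
[ 0.51308494 -0.11028518]
[[ 0.51629537 -0.10695568  0.098     ]]
0.034 [[276.11877256 191.07938259]]
0.046 [[274.74747615 193.24508244]]
0.058 [[273.28218302 195.55956692]]
side [[ 0.51017204 -0.11806116  0.098     ]] [[352.28095066 257.75809598]]
```

View pics/crop2.png

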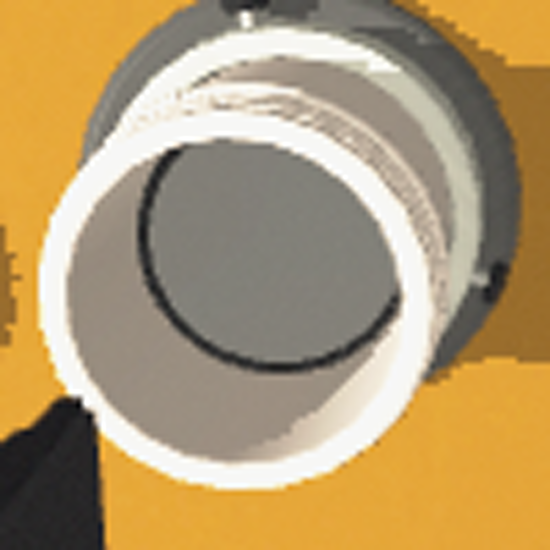

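Request:
jog_arm(moves=[[3,-0.5,0,-0.12],[6,-1,0,-0.24],[9,-1.5,0,-0.36],[12,-2,0,-0.48],[15,-2.5,0,-0.6],[18,-3,0,-0.72],[20.4,-3.8,0,-0.84],[20.4,-3.8,0,-0.96],[20.4,-3.8,0,-1.08],[20.4,-3.8,0,-1.134]])

```text
t: 1.53
position: [0.5269, 0.1062, 0.2145]
ee_rot: [[-0.91, 0.414, -0.0], [0.414, 0.91, 0.0], [0.0, 0.0, -1.0]]
force: [0.1, 0.7, -1.5]
grip_width: 0.0952
gripper_force: 0.0
```

Request:
jog_arm(moves=[[0,0,0,0],[0,0,0,0],[0,0,0,0]])

```text
t: 1.78
position: [0.527, 0.1046, 0.2145]
ee_rot: [[-0.905, 0.424, -0.0], [0.424, 0.905, 0.0], [0.0, 0.0, -1.0]]
force: [1.2, -0.0, -0.1]
grip_width: 0.095
gripper_force: 0.0
```

```bash
python3 - <<'E'
from h import *
import pickle
w=cam("wrist"); pickle.dump(w,open("c2.pkl","wb")); print(get_state()["position"])
print(proj(w,[[.457,.1375,.016],[.457,.138,.134],[.49,.122,.06],[.513,-.11,.098]]))
cv2.imwrite("pics/w2.png",w["img"])
E
```

```text
[0.52705626 0.10443532 0.21456261]
[[317.54275449 119.79977011]
 [318.29014433 116.6669875 ]
 [317.57018637 152.29672318]
 [138.73430436 263.39635044]]
```

View pics/w2.png

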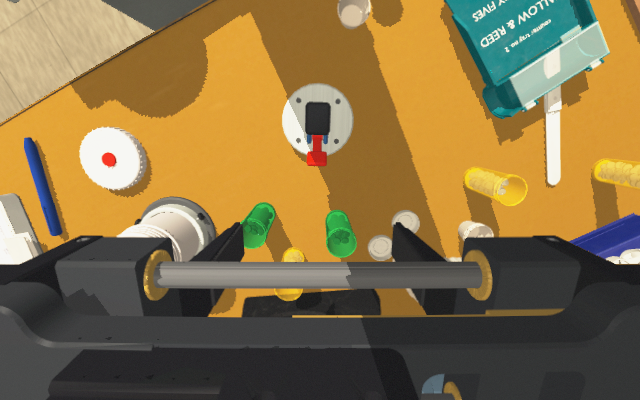

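The gauge is at (317,120), with the lever pointing straight down the image, so the tool yaw matches. Next I check consistency across the wrist views, using the lid's red dot and the flange.

```bash
python3 - <<'E'
from h import *
import pickle
np.set_printoptions(precision=4,suppress=True)
w1=pickle.load(open("c1.pkl","rb"));w2=pickle.load(open("c2.pkl","rb"));C=pickle.load(open("c0.pkl","rb"))
def cen(c,b,f,hull=False):
    x0,y0,x1,y1=b; hsv=cv2.cvtColor(c["img"],cv2.COLOR_BGR2HSV).astype(int); m=f(hsv[...,0],hsv[...,1],hsv[...,2])
    z=np.zeros(m.shape,np.uint8); z[y0:y1,x0:x1]=m[y0:y1,x0:x1]*255
    k=cv2.convexHull(np.vstack([q for q in cv2.findContours(z,0,1)[0] if cv2.contourArea(q)>5]))
    M=cv2.moments(k); return [M["m10"]/M["m00"],M["m01"]/M["m00"]]
red=lambda h,s,v:((h<6)|(h>174))&(s>150)&(v>80)
for n,c,b in(("w1",w1,(170,190,200,215)),("w2",w2,(95,145,125,175)),("side",C["side"],(265,310,300,332)),("scene",C["scene"],(395,195,420,215))):
    try: u=cen(c,b,red); print(n,"dot",u,onplane(c,u,.02))
    except Exception as e: print(n,e)
g=lambda h,s,v:(s<70)&(v>70)
u=cen(w2,(275,75,360,165),g); print("flange w2",u,onplane(w2,u,.016))
k=lambda h,s,v:(v<60)
u=cen(w2,(300,95,335,142),k); print("grip w2 top",u,onplane(w2,u,.146))
u=cen(w2,(300,145,335,170),red); print("red",u,onplane(w2,u,.064))
E
```

```text
w1 dot [183.51466666666667, 202.86933333333332] [[ 0.3863 -0.1294  0.02  ]]
w2 dot [108.59452736318407, 159.19900497512435] [[ 0.3856 -0.1281  0.02  ]]
side dot [280.69487179487174, 320.574358974359] [[ 0.3828 -0.1365  0.02  ]]
scene dot [407.25925925925924, 205.03703703703704] [[ 0.3831 -0.1229  0.02  ]]
flange w2 [317.36156930836324, 119.27851502749184] [[0.4563 0.1376 0.016 ]]
grip w2 top [317.3747605363984, 118.36733716475095] [[0.4582 0.1366 0.146 ]]
red [316.4760448521916, 156.01121304791027] [[0.4929 0.1193 0.064 ]]
```

Request:
jog_arm(moves=[[2.6,0,0,0],[5.2,0,0,0],[7.7,0,0,0],[7.7,0,0,0],[7.7,0,3,0],[7.7,0,6,0],[7.7,0,8.5,0],[7.7,0,9.9,0],[7.7,0,9.9,0],[7.7,0,9.9,0]])

```text
t: 2.67
position: [0.4576, 0.1365, 0.1155]
ee_rot: [[-0.906, 0.424, -0.001], [0.424, 0.906, -0.0], [0.001, -0.001, -1.0]]
force: [-0.4, 0.4, -0.3]
grip_width: 0.095
gripper_force: 0.0
```

Request:
jog_arm(moves=[[0,0,0,0],[0,0,0,0],[0,0,0,0],[0,0,0,0],[0,0,0,0],[0,0,0,0],[0,0,0,0],[0,0,0,0]], fingers=1)

```text
t: 3.33
position: [0.4573, 0.1366, 0.1157]
ee_rot: [[-0.906, 0.423, 0.0], [0.423, 0.906, -0.0], [-0.0, 0.0, -1.0]]
force: [-0.7, 0.6, 0.7]
grip_width: 0.0473
gripper_force: 0.0
```

Request:
jog_arm(moves=[[0,0,0,0],[0,0,0,0],[0,0,0,0],[0,0,0,0],[0,0,0,0],[0,0,0,0],[0,0,0,0],[0,0,0,0],[0,0,0,0]])

```text
t: 4.08
position: [0.4572, 0.1366, 0.1156]
ee_rot: [[-0.906, 0.423, -0.0], [0.423, 0.906, 0.0], [0.0, -0.0, -1.0]]
force: [0.3, 1.4, -1.5]
grip_width: 0.02
gripper_force: 30.0
```

Request:
jog_arm(moves=[[0,0,-1,0],[0,0,-3,0],[0,0,-6,0],[0,0,-9,0],[0,0,-12,0],[0,0,-12.5,0],[0,0,-12.5,0],[0,0,-12.5,0]])

```text
t: 4.75
position: [0.4565, 0.1364, 0.2392]
ee_rot: [[-0.906, 0.423, -0.002], [0.423, 0.906, -0.0], [0.001, -0.001, -1.0]]
force: [-0.5, -0.2, -7.3]
grip_width: 0.0195
gripper_force: 30.0
```

```bash
python3 - <<'E'
from h import *
import pickle
s=get_state();p=np.array(s["position"]);R=np.array(s["ee_rot"]);print(p,s["force"],s["torque"])
print((np.array([.5131,-.1102,0])-p)@R*100)
w=cam("wrist");pickle.dump(w,open("c3.pkl","wb"));cv2.imwrite("pics/w3.png",w["img"])
E
```

```text
[0.45654639 0.13643206 0.23920876] [-0.51449997 -0.17208867 -7.26122277] [ 0.06999567 -0.03010499 -0.02947413]
[-15.59023045 -19.9310219   23.91995513]
```

View pics/w3.png

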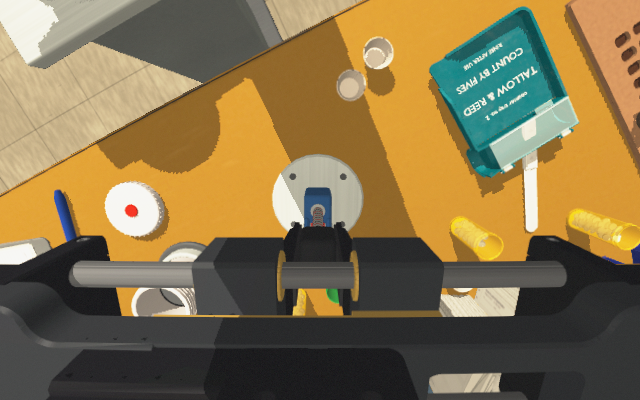

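The view shows the flange hanging centred near (317,198), with its upper arc visible. I measure its offset from the grasp axis.

```bash
cat > fl.py <<'E'
from h import *
import pickle,sys
from scipy.optimize import least_squares
w=pickle.load(open(sys.argv[1],"rb")); zt=float(sys.argv[2]); x0,y0,x1,y1=map(int,sys.argv[3:7])
hsv=cv2.cvtColor(w["img"],cv2.COLOR_BGR2HSV).astype(int)
m=((hsv[...,1]<60)&(hsv[...,2]>100)).astype(np.uint8)*255; z=np.zeros_like(m); z[y0:y1,x0:x1]=m[y0:y1,x0:x1]
k=max(cv2.findContours(z,0,cv2.CHAIN_APPROX_NONE)[0],key=cv2.contourArea).reshape(-1,2).astype(float)
P=onplane(w,k,zt)[:,:2]; c=np.array([float(sys.argv[7]),float(sys.argv[8])]); s=np.abs(np.hypot(*(P-c).T)-.045)<.006; P=P[s]
for q in(lambda p:np.hypot(*(P-p[:2]).T)-p[2],lambda p:np.hypot(*(P-p[:2]).T)-.045):
    r=least_squares(q,[*c,.045],loss="soft_l1",f_scale=.0005); print(len(P),r.x,np.abs(r.fun).mean())
E
python3 fl.py c3.pkl .1405 265 150 370 236 .4565 .1364
```

```text
199 [0.45624065 0.13627672 0.04386378] 0.0003158124347591038
199 [0.45721346 0.13582581 0.045     ] 0.0009584147205879238
```

Request:
jog_arm(moves=[[-1.5,-2,0,0],[-3.1,-4,0,0],[-4.7,-6,0,0],[-6.3,-8,0,0],[-7.8,-10,0,0],[-9.4,-12,0,0],[-11,-14,0,0],[-12.5,-16,0,0],[-14,-18,0,0],[-15,-19.2,0,0]])

```text
t: 5.63
position: [0.5116, -0.1029, 0.2383]
ee_rot: [[-0.906, 0.424, -0.003], [0.424, 0.906, 0.001], [0.003, -0.001, -1.0]]
force: [0.4, 0.3, -5.7]
grip_width: 0.0196
gripper_force: 30.0
```

Request:
jog_arm(moves=[[-0.3,-0.4,0,0],[-0.6,-0.7,0,0],[-0.6,-0.7,0,0],[-0.6,-0.7,0,0],[-0.6,-0.7,0,0]])

```text
t: 6.05
position: [0.5142, -0.1089, 0.2403]
ee_rot: [[-0.906, 0.422, -0.001], [0.422, 0.906, 0.0], [0.001, 0.0, -1.0]]
force: [0.1, 0.8, -5.3]
grip_width: 0.0197
gripper_force: 30.0
```

Request:
jog_arm(moves=[[0.05,-0.15,0,0],[0.05,-0.15,0.8,0],[0.05,-0.15,1.6,0],[0.05,-0.15,2.2,0],[0.05,-0.15,2.2,0],[0.05,-0.15,2.2,0],[0.05,-0.15,2.2,0]])

```text
t: 6.63
position: [0.5135, -0.1109, 0.2187]
ee_rot: [[-0.906, 0.423, 0.0], [0.423, 0.906, -0.0], [-0.0, 0.0, -1.0]]
force: [0.4, -0.3, -5.7]
grip_width: 0.0196
gripper_force: 30.0
```

```bash
python3 - <<'E'
from h import *
import pickle
s=get_state();print(s["position"],s["force"],s["torque"])
si=cam("side");sc=cam("scene");w=cam("wrist");pickle.dump((si,sc,w),open("c4.pkl","wb"));pickle.dump(w,open("c4w.pkl","wb"))
a=cv2.resize(si["img"][200:340,280:440],None,fx=2.4,fy=2.4); b=cv2.resize(sc["img"][90:230,290:450],None,fx=2.4,fy=2.4)
cv2.imwrite("pics/c4.png",np.hstack([a,b]))
E
python3 fl.py c4w.pkl .1205 265 130 370 236 .513 -.110
```

```text
[ 0.51346536 -0.1108876   0.21868136] [ 0.40623505 -0.29550106 -5.737795  ] [ 0.08083831 -0.09347964  0.05310103]
179 [ 0.5094172  -0.10945678  0.04402325] 0.0007935722094503706
179 [ 0.50912709 -0.10917654  0.045     ] 0.001170044898009369
```

View pics/c4.png

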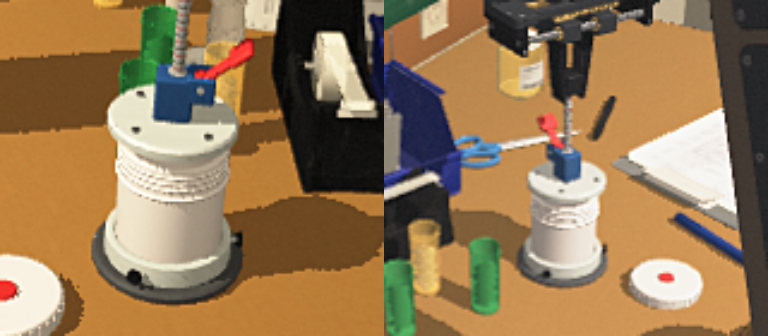

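The gauge hangs over the jar and looks centred in both views. I lower it gently.

Request:
jog_arm(moves=[[0,0,0.2,0],[0,0,0.4,0],[0,0,0.6,0],[0,0,0.8,0],[0,0,0.9,0],[0,0,0.9,0],[0,0,0.9,0]])

```text
t: 7.37
position: [0.5134, -0.1109, 0.2096]
ee_rot: [[-0.906, 0.423, 0.0], [0.423, 0.906, -0.0], [-0.0, 0.0, -1.0]]
force: [-0.0, -0.4, -6.1]
grip_width: 0.0198
gripper_force: 30.0
```

Request:
jog_arm(moves=[[0,0,0.1,0],[0,0,0.2,0],[0,0,0.3,0],[0,0,0.4,0],[0,0,0.5,0],[0,0,0.6,0],[0,0,0.6,0],[0,0,0.6,0],[0,0,0.6,0]])

```text
t: 8.12
position: [0.5134, -0.1109, 0.2037]
ee_rot: [[-0.906, 0.423, 0.0], [0.423, 0.906, -0.0], [-0.0, 0.0, -1.0]]
force: [-1.4, 0.3, 0.6]
grip_width: 0.0201
gripper_force: 30.0
```

Request:
jog_arm(moves=[[0,0,0.4,0],[0,0,0.8,0],[0,0,1.2,0],[0,0,1.6,0],[0,0,2,0],[0,0,2.4,0],[0,0,2.8,0],[0,0,3.0,0],[0,0,3.0,0],[0,0,3.0,0]])

```text
t: 8.95
position: [0.5134, -0.1109, 0.1734]
ee_rot: [[-0.906, 0.423, 0.0], [0.423, 0.906, 0.0], [-0.0, 0.0, -1.0]]
force: [-0.9, 1.6, -2.5]
grip_width: 0.0203
gripper_force: 30.0
```

```bash
python3 - <<'E'
from h import *
import pickle
w=pickle.load(open("c1.pkl","rb")); np.set_printoptions(precision=1,suppress=True)
a=np.linspace(0,2*np.pi,361)
for d in range(40,66,4):
    q=proj(w,np.c_[.5132+.032*np.cos(a),-.1103+.032*np.sin(a),np.full(361,.098-d/1000)]); q=(q+.5-[225,150])*5.5
    print(d,q[:,0].min(),q[:,1].max())
E
```

```text
40 120.39696285981856 394.3962748267978
44 124.81667626601288 388.5983379377132
48 129.13778746595992 382.92697169361566
52 133.36341239184253 377.3780894935455
56 137.49524640285352 371.9477782281139
60 141.53789790062228 366.632289199052
64 145.49421566396092 361.4280296013106
```

Request:
jog_arm(moves=[[0,0,0.3,0],[0,0,0.6,0],[0,0,0.9,0],[0,0,1.1,0],[0,0,1.2,0],[0,0,1.3,0],[0,0,1.35,0]])

```text
t: 9.53
position: [0.5133, -0.1109, 0.1601]
ee_rot: [[-0.906, 0.423, 0.0], [0.423, 0.906, 0.0], [0.0, 0.0, -1.0]]
force: [-3.0, 1.5, 1.5]
grip_width: 0.0198
gripper_force: 30.0
```

Request:
jog_arm(moves=[[0,0,0.03,0],[0,0,0.06,0],[0,0,0.1,0]])

```text
t: 9.78
position: [0.5133, -0.1108, 0.1592]
ee_rot: [[-0.906, 0.423, 0.0], [0.423, 0.906, 0.0], [-0.0, 0.0, -1.0]]
force: [-3.2, 0.3, 0.8]
grip_width: 0.0194
gripper_force: 30.0
```

Request:
jog_arm(moves=[[0,0,0.03,0],[0,0,0.06,0],[0,0,0.1,0]])

```text
t: 10.03
position: [0.5133, -0.1108, 0.1581]
ee_rot: [[-0.906, 0.423, 0.0], [0.423, 0.906, 0.0], [-0.0, 0.0, -1.0]]
force: [-4.5, 0.5, 0.8]
grip_width: 0.0198
gripper_force: 30.0
```

Request:
jog_arm(moves=[[0.03,-0.01,0.03,0],[0.05,-0.02,0.06,0],[0.05,-0.02,0.1,0]])

```text
t: 10.28
position: [0.5131, -0.1109, 0.1572]
ee_rot: [[-0.906, 0.423, 0.001], [0.423, 0.906, -0.0], [-0.001, 0.0, -1.0]]
force: [-2.1, 1.9, 0.9]
grip_width: 0.0198
gripper_force: 30.0
```

Request:
jog_arm(moves=[[0,0,0.03,0],[0,0,0.06,0],[0,0,0.1,0]])

```text
t: 10.53
position: [0.513, -0.1108, 0.1562]
ee_rot: [[-0.906, 0.423, 0.001], [0.423, 0.906, -0.0], [-0.001, 0.0, -1.0]]
force: [-0.4, 2.1, 0.9]
grip_width: 0.02
gripper_force: 30.0
```

Still no contact, so I continue in 0.5–1 mm steps.

Request:
jog_arm(moves=[[0,0,0.03,0],[0,0,0.06,0],[0,0,0.1,0]])

```text
t: 10.78
position: [0.513, -0.1109, 0.1552]
ee_rot: [[-0.906, 0.423, 0.001], [0.423, 0.906, -0.0], [-0.001, 0.0, -1.0]]
force: [-0.7, 1.8, 3.0]
grip_width: 0.0194
gripper_force: 30.0
```

```bash
cat > f.py <<'E'
from h import *
F=[]
for i in range(4): snapshot("side"); s=get_state(); F.append(np.r_[s["force"],s["position"][2]])
print(np.mean(F,0).round(4),np.std(F,0).round(2))
E
python3 f.py
```

```text
[-0.2698  1.855   1.6308  0.1552] [0.36 0.59 0.75 0.  ]
```

Request:
jog_arm(moves=[[0,0,0.02,0],[0,0,0.04,0],[0,0,0.05,0]])

```text
t: 11.23
position: [0.5129, -0.1109, 0.1548]
ee_rot: [[-0.906, 0.423, 0.0], [0.423, 0.906, -0.0], [-0.0, 0.0, -1.0]]
force: [-0.7, 1.7, 2.4]
grip_width: 0.0195
gripper_force: 30.0
```

```bash
python3 f.py
```

```text
[-0.1011  2.2658  2.7989  0.1547] [0.33 0.1  0.51 0.  ]
```

Request:
jog_arm(moves=[[0,0,0.02,0],[0,0,0.04,0],[0,0,0.05,0]])

```text
t: 11.68
position: [0.5129, -0.1109, 0.1542]
ee_rot: [[-0.906, 0.423, 0.0], [0.423, 0.906, -0.0], [-0.0, 0.0, -1.0]]
force: [0.7, 2.2, 3.6]
grip_width: 0.0197
gripper_force: 30.0
```

```bash
python3 f.py
```

```text
[0.4813 2.1453 3.8286 0.1542] [0.29 0.83 0.46 0.  ]
```

Contact is established: the force rose from about 0.9 to 3.8 N over 2 mm, which matches the sprung feeler. I release now.

Request:
jog_arm(moves=[[0,0,0,0],[0,0,0,0],[0,0,0,0],[0,0,0,0],[0,0,0,0],[0,0,0,0]], fingers=6)

```text
t: 12.38
position: [0.5127, -0.1109, 0.1541]
ee_rot: [[-0.906, 0.423, -0.0], [0.423, 0.906, 0.0], [0.0, -0.0, -1.0]]
force: [-0.7, -0.4, -0.5]
grip_width: 0.0542
gripper_force: 0.0
```

```bash
python3 f.py
```

```text
[0.0061 0.0742 0.1724 0.1541] [0.56 0.7  0.8  0.  ]
```

Request:
jog_arm(moves=[[0,0,-0.5,0],[0,0,-2,0],[0,0,-4,0],[0,0,-6,0],[0,0,-8,0],[-2.2,0,-8,0],[-4.5,0,-8,0],[-4.5,0,-8,0]])

```text
t: 13.25
position: [0.5561, -0.1312, 0.2348]
ee_rot: [[-0.906, 0.423, 0.003], [0.423, 0.906, -0.001], [-0.003, 0.0, -1.0]]
force: [-0.0, 1.0, -0.9]
grip_width: 0.06
gripper_force: 0.0
```

Request:
jog_arm(moves=[[0,0,0,0],[0,0,0,0],[0,0,0,0],[0,0,0,0],[0,0,0,0],[0,0,0,0],[0,0,0,0],[0,0,0,0],[0,0,0,0],[0,0,0,0]], fingers=0)

```text
t: 14.08
position: [0.5535, -0.1299, 0.2341]
ee_rot: [[-0.906, 0.423, 0.0], [0.423, 0.906, 0.0], [-0.0, 0.0, -1.0]]
force: [-0.8, -0.1, -0.1]
grip_width: 0.0018
gripper_force: 0.0
```

```bash
python3 - <<'E'
from h import *
s=get_state();p=np.array(s["position"]);R=np.array(s["ee_rot"]);print(p,s["grip_width"],s["force"])
c=cam("side")
g=np.array([.513,-.111,.098]);gx=-R[:,0];gy=R[:,1];z=np.array([0,0,1.])
def P(x,h): return g+gx*x+z*h
print("pred pad open/tip/locked/grip",proj(c,[P(.0355,.0654),P(.041,.072),P(.051,.04),P(0,.075)]).round(1))
hsv=cv2.cvtColor(c["img"],cv2.COLOR_BGR2HSV).astype(int); m=((hsv[...,0]<6)|(hsv[...,0]>174))&(hsv[...,1]>150)&(hsv[...,2]>80)
m[:,:330]=0;m[:150]=0;m[280:]=0;m[:,420:]=0; y,x=np.nonzero(m); print(len(x),x.min(),x.max(),y.min(),y.max())
cv2.imwrite("pics/s5.png",cv2.resize(c["img"][140:320,290:450],None,fx=3,fy=3))
E
```

```text
[ 0.55354683 -0.12985233  0.23414641] 0.0017867553988399271 [-0.84678438 -0.09090913 -0.09660465]
pred pad open/tip/locked/grip [[377.1 224.9]
 [381.  221.5]
 [385.5 239.4]
 [355.2 217.9]]
133 360 383 222 239
```

Request:
jog_arm(moves=[[0,0,2,0],[0,0,4,0],[0,0,5.5,0],[0,0,6,0],[0,0,6.3,0],[0,0,6.6,0],[0,0,6.9,0],[0,0,7.1,0]])

```text
t: 14.8
position: [0.5554, -0.1306, 0.1646]
ee_rot: [[-0.906, 0.423, 0.005], [0.423, 0.906, -0.002], [-0.006, 0.0, -1.0]]
force: [5.5, -2.7, 8.3]
grip_width: 0.0002
gripper_force: 4.5
```

Request:
jog_arm(moves=[[0,0,0.3,0],[0,0,0.6,0],[0,0,0.9,0],[0,0,1.2,0],[0,0,1.4,0],[0,0,1.4,0]])

```text
t: 15.3
position: [0.5536, -0.1299, 0.1492]
ee_rot: [[-0.906, 0.423, 0.0], [0.423, 0.906, -0.0], [-0.0, 0.0, -1.0]]
force: [0.9, -0.7, 3.4]
grip_width: 0.0004
gripper_force: 1.1
```

```bash
python3 f.py
```

```text
[ 1.7409 -0.6318  2.2592  0.1492] [0.61 0.32 0.52 0.  ]
```

Request:
jog_arm(moves=[[0,0,0.2,0],[0,0,0.4,0],[0,0,0.6,0],[0,0,0.8,0],[0,0,0.9,0],[0,0,1.0,0]])

```text
t: 16.0
position: [0.5535, -0.1299, 0.1389]
ee_rot: [[-0.906, 0.423, -0.0], [0.423, 0.906, 0.0], [0.0, 0.0, -1.0]]
force: [2.0, -0.6, 2.3]
grip_width: 0.0003
gripper_force: 1.2
```

Request:
jog_arm(moves=[[0,0,0.03,0],[0,0,0.06,0],[0,0,0.1,0]])

```text
t: 16.25
position: [0.5536, -0.1299, 0.1382]
ee_rot: [[-0.906, 0.423, 0.0], [0.423, 0.906, -0.0], [-0.0, 0.0, -1.0]]
force: [1.1, -0.4, 5.6]
grip_width: 0.0004
gripper_force: 2.7
```

Request:
jog_arm(moves=[[0,0,0.02,0],[0,0,0.04,0],[0,0,0.04,0]])

```text
t: 16.5
position: [0.5536, -0.1299, 0.1382]
ee_rot: [[-0.906, 0.423, 0.0], [0.423, 0.906, -0.0], [-0.0, 0.0, -1.0]]
force: [0.5, 0.5, 4.9]
grip_width: 0.0001
gripper_force: 2.9
```

```bash
python3 f.py
```

```text
[0.2826 0.0381 5.7704 0.1381] [0.39 0.49 0.44 0.  ]
```

The lever is at its stop, with the pad at z = 0.138 as predicted. I back off and check.

Request:
jog_arm(moves=[[0,0,-0.3,0],[0,0,-1.5,0],[0,0,-4,0],[0,0,-7,0],[0,0,-10,0],[0,0,-12,0],[0,0,-12,0],[0,0,-12,0]])

```text
t: 17.37
position: [0.5533, -0.1298, 0.2583]
ee_rot: [[-0.906, 0.423, 0.001], [0.423, 0.906, -0.0], [-0.001, 0.0, -1.0]]
force: [-0.3, -0.3, 0.4]
grip_width: 0.0007
gripper_force: 0.0
```

```bash
python3 - <<'E'
from h import *
a=cam("side")["img"];b=cam("scene")["img"];print(get_state()["position"])
cv2.imwrite("pics/fin.png",np.hstack([cv2.resize(a[160:335,280:440],None,fx=2.4,fy=2.4),cv2.resize(b[90:265,280:440],None,fx=2.4,fy=2.4)]))
E
```

```text
[ 0.55291163 -0.1296401   0.25665879]
```

View pics/fin.png

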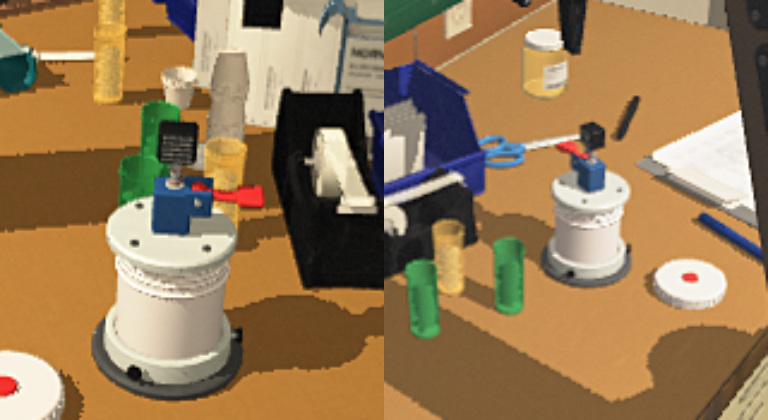

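The final view shows the gauge flat on the jar, the lever level, the rod down and the vials standing.

```bash
python3 -c "
from plant import *
print(hand_in())"
```

```text
the job is handed in; nothing more can be done
None
```

I've handed the job in: the gauge sits flat on the jar with the lever pressed to its stop, feeler contact before locking was read from the rising force but not rechecked after, and the vials in the last view still stand; no verdict came back.

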